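Clear and snap shut the lamp driver housing on the set deck

TASK

Take the wooden strip off the open grey housing that is screwed to the blue deck and leave it lying flat on the deck. Then close the housing with the longer of the two grey covers: set it on with its notched end round the steel post and press it down one corner after another, not in one push on the middle, until every catch has clicked and it lies flush on the rim all round. Leave the shorter cover, the glue bottle and the wooden gear and arch standing where they are.

Things in the scene. Friction and masses are not known exactly. Their poses are not given: they have to be found in the camera images.
- strip: plain wooden (MDF) strip 140 (x) x 20 (y) x 12 mm, 30 g, loose, lying across the two long walls of the open housing at the start (underside 45 mm above the deck). Origin: centre of its underside
- housing: open-topped grey box fixed to the deck, 110 (x) x 76 (y) x 45 mm high, walls 5 mm, two 4 mm high screw lugs at its long sides. Origin: centre of its underside, z up. Inside, four sprung steel catches (noses 7 mm thick) stick 5 mm inwards out of the end walls (+-x) near the corners at y = +-25 mm, 15 mm below the rim. Place and yaw vary.
- post_top (a point): top centre of the steel post on the middle of the housing's +x end wall: 10 mm thick, 14 mm higher than the rim, 50 mm from the housing's centre
- cover: the LONGER grey cover, loose, 70 to 140 g: plate 108 (x) x 74 (y) x 5 mm on four legs, with a grip block 46 (x) x 24 (y) x 20 mm on its middle. Origin: centre, at the level of the feet; z up; starts standing on its feet on the deck. Plate underside 26, plate top 31, block top 51 mm above the origin. Its +x end has a notch 20 mm wide, 17 mm deep, for the post.
- notch_left (a point): point on the plate top at cover x +42, y +26 mm, above a leg, a place to press. Legs: feet 8 mm thick, rounded, x = +-44.5, y = 15 to 31 mm either side; they enter the housing with 1.5 to 2 mm play. Set on, the cover first stands loosely on the catches, plate about 13 mm above the rim (cover origin 32 mm above the deck), notch round the post.
- notch_right (a point): the same point at cover x +42, y -26 mm. Pressed here with about 10 to 20 N, the foot pushes its catch back about 3 mm and snaps under it, and the corner stays down. Home, the plate lies on the rim: plate top 50 mm and cover origin 19 mm above the deck.
- plain_left (a point): the same point at cover x -42, y +26 mm
- plain_right (a point): the same point at cover x -42, y -26 mm
- spare: the SHORTER grey cover, 80 x 74 mm, otherwise alike (51 mm high with its grip block, does not fit this housing); loose, to be left alone. Origin: centre, at the level of its feet
- glue: white glue bottle, 42 mm thick, 115 mm high, standing loose; origin: centre of its underside; leave alone
- gear: upright wooden (MDF) gear, about 104 mm wide, 9 mm thick, 110 mm high on a 50 x 80 mm foot, loose; origin: centre of its underside, gear lies in its y-z plane; leave alone
- arch: upright wooden (MDF) arch, 100 mm wide, 12 mm thick, 100 mm high on a 50 x 100 mm foot, loose; origin: centre of its underside, arch lies in its y-z plane; leave alone
Not all that is in view belongs to the job. What is shaped like the cover but purple or red is not meant.

How it is judged:
By the outcome, as a careful person would: the job done as asked, in the order asked, and still so for the second after the job is handed in, with the robot touching nothing.
It also fails if it takes over 66 s, if anything falls off the work surface, if the arm or the gripper's body presses on something with over 40 N, if the wrist force passes 120 N, or if a joint passes its speed limit or range.

ROBOT

A 6-joint arm with a two-finger parallel gripper is mounted at the origin on the work surface. World frame = base frame: x ahead of the robot, y to its left, z up, the work surface at z = 0. Lengths are in m, angles in rad, forces in N, time in s.
With the tool pointing down it reaches from about 0.3 to 0.875 m from the base axis. Payload 6.4 kg.
Tool frame: the origin (TCP) lies on the mounting face of the last link; the fingertips stand 173 mm ahead of it and the grasp point (between the pads) lies 155 mm ahead of it (ctrl.tip_reach is the distance from the TCP to the fingertips, in m); z points along the fingers, y is the line along which they close (so a half turn about z gives the same grasp; the last joint's range is limited). The gripper opens to 85 mm and grips with 20 to 120 N. Pads are 22 mm wide; open, the fingers measure 114 mm over their backs; the gripper's body (76 mm by 85 mm) begins 54 mm behind the grasp point. The pads swing forward as they close: fully open they stand 13 mm farther back than shut.
Start: joints at [-1.443, 0.181, 1.607, -0, 1.354, -0.206], TCP at [0.188, -0.543, 0.405] pointing down, gripper open.
Joint ranges: [-2.99, 2.99], [-0.89, 2.07], [0.3, 2.58], [-1.14, 4.28], [0, 2.63], [-3.12, 3.12]. Speed limits (rad/s): [2.57, 2.57, 3.01, 3.14, 3.14, 3.14].

INTERFACE

Orientations are given as a unit quaternion [w, x, y, z].
In Python, from bench import ctrl gives the robot as it stands.
- The arm moves only by the shell command python3 -m pendant 'ROWS'. ROWS is JSON, a list that holds one entry, the list of rows, each a list of 7 numbers: the opening, from 0 (shut) to 1 (fully open), then the shift along the tool's x, y, z in mm, then the turn, a rotation vector about the tool's x, y, z in rad. A call has 1 to 5 rows; each row is the pose to reach, as a shift and turn from the pose commanded when the call began, along the tool's axes at that moment; what a row does not reach only later rows make up. A row lasts 1/12 s, in which the tool goes at most 41.7 mm and 7.16 degrees, less where a joint would pass 70% of its speed; a pose out of reach is approached as far as the arm can. A call with a gripper value outside its range is refused whole. The fingers move at their own pace and stop on an object; the grip force is fixed at half the most. Time passes only in rows, so rows that repeat a pose let the fingers close. It gives the time, the measured TCP pose, the force, the opening and the grip force at its end, in the units of the state.
- ctrl.get_obs(): the state, without advancing time (a new reading comes with each control period).
- ctrl.camera(name): name is "scene" or "top" or "wrist"; returns the picture (400x640x3 uint8, red, green, blue); there is no depth.
- ctrl.camera_params(name): a dict with "mtx" (3x3 intrinsics, pixels), "world_from_camera" (4x4, takes a point from camera to world coordinates); the wrist camera has in their place "tool_from_camera" (4x4, takes a point from camera to tool coordinates, whose origin is the TCP and whose axes are the flange's). Camera axes: x right, y down, z forward; pixel columns grow to the right and rows downward; lengths in m; the calibration is good to about 2 mm. A picture is of the moment at which its call begins: read the wrist's pose just before it. camera_params takes no time and is no camera call.
- ctrl.hand_in(): hands the job in; it is judged then, once.
Trained networks look in the newest picture that a camera, given by its name, has taken for a name from the list of things; names that differ only in an ending like _2 or _b are one class to them, and where a whole thing is asked for, a point or a joint stands for the part that bears it (a point fixed in the world has none). Each returns a list of dicts, best first, with "confidence" (0 to 1); they miss things now and then, are a little off and sometimes report something else, mostly with a low value. They report only what shows in the picture. A call takes as long as a camera call. They do not tell look-alikes from the thing itself.
- ctrl.boxes_of(camera, name): "point" ([column, row] as shares, 0 to 1, of the picture: columns of its width, rows of its height, amid what is visible of it).
The state is a dict: "time_s": time; "q": joint angles; "dq": joint speeds; "joint_efforts": joint torques, N m; "eef_pos": TCP position; "eef_rot": TCP orientation; "wrist_force": force on the tool from outside, world axes, zero at the start; "torque": the same for the moment, N m; "opening": opening from 0.0 (shut) to 1.0 (fully open); "grasp_force": force on a finger pad.
Only numpy, scipy, OpenCV 4.12 (cv2) and the standard library are available. Lean on these libraries where they do the work, as an engineer would, in place of code of your own. Each camera call takes 0.05 s, during which the arm holds its last target. There are 200 camera calls.

## Working session

There is one attempt and no reset: what is moved stays moved. The work goes in short steps, Python scripts to look and compute and a shell command to move; the robot and the scene stay as the last step left them, time stands still between calls to the robot, and variables do not carry over. Pictures are saved under pics/ and viewed, at most 10 in all, crops included, and the job is handed in when it is done.

```bash
ls; mkdir -p pics; python3 - <<'E'
from bench import ctrl
import cv2,numpy as np
ims=[]
for c in ("scene","top"):
    im=ctrl.camera(c); cv2.imwrite(f"pics/{c}0.png",im[:,:,::-1])
    for n in ["strip","housing","post_top","cover","notch_left","notch_right","plain_left","plain_right","spare","glue","gear","arch"]:
        r=ctrl.boxes_of(c,n)
        print(c,n,[(round(d["point"][0]*640),round(d["point"][1]*400),round(d["confidence"],2)) for d in r[:4]])
    p=ctrl.camera_params(c); print(np.round(p["mtx"],1).tolist(),np.round(p["world_from_camera"],3).tolist())
print(ctrl.get_obs(), ctrl.camera_params("wrist"))
E
```

```text
pics
scene strip [(293, 222, 0.59)]
scene housing [(289, 238, 0.94), (213, 205, 0.56)]
scene post_top [(287, 236, 0.83)]
scene cover [(461, 216, 0.85), (393, 307, 0.7), (386, 256, 0.63), (404, 218, 0.63)]
scene notch_left [(404, 220, 0.82), (387, 255, 0.7), (455, 213, 0.58), (394, 308, 0.57)]
scene notch_right [(388, 255, 0.97), (460, 215, 0.93), (396, 310, 0.91), (407, 215, 0.75)]
scene plain_left [(397, 308, 0.75), (403, 213, 0.6), (391, 254, 0.57), (228, 256, 0.24)]
scene plain_right [(394, 309, 0.94), (404, 215, 0.87), (459, 212, 0.86), (390, 255, 0.75)]
scene spare [(213, 204, 0.93)]
scene glue [(348, 214, 0.97)]
scene gear [(304, 287, 0.56)]
scene arch [(229, 257, 0.95)]
[[365.4, 0.0, 319.7], [0.0, 365.4, 206.5], [0.0, 0.0, 1.0]] [[-0.407, 0.563, -0.719, 1.222], [0.913, 0.262, -0.311, 0.382], [0.013, -0.784, -0.621, 0.737], [0.0, 0.0, 0.0, 1.0]]
top strip [(356, 183, 0.6)]
top housing [(350, 181, 0.76), (255, 192, 0.19)]
top post_top [(349, 181, 0.7), (254, 188, 0.62)]
top cover [(256, 248, 0.89), (240, 136, 0.78), (196, 285, 0.73), (255, 190, 0.67)]
top notch_left [(253, 250, 
[... 1078 characters left out ...]
]), 'wrist_force': array([-0.12140569,  0.46468734,  0.1535388 ]), 'torque': array([ 0.02804865, -0.05489113,  0.04265247]), 'grasp_force': 0.0, 'opening': 0.9988647357962372} {'mtx': array([[315.8479738 ,   0.        , 313.65561049],
       [  0.        , 315.8479738 , 196.46342766],
       [  0.        ,   0.        ,   1.        ]]), 'tool_from_camera': array([[ 4.96563146e-04, -9.46670504e-01, -3.22202903e-01,
         8.35842774e-02],
       [ 9.99999731e-01,  6.43881068e-04, -3.50649237e-04,
        -1.10021998e-04],
       [ 5.39409639e-04, -3.22202642e-01,  9.46670569e-01,
         3.16307271e-02],
       [ 0.00000000e+00,  0.00000000e+00,  0.00000000e+00,
         1.00000000e+00]])}
```

View pics/scene0.png

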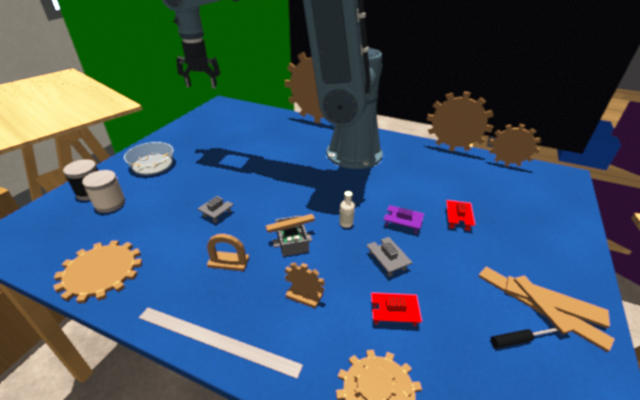

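View pics/top0.png

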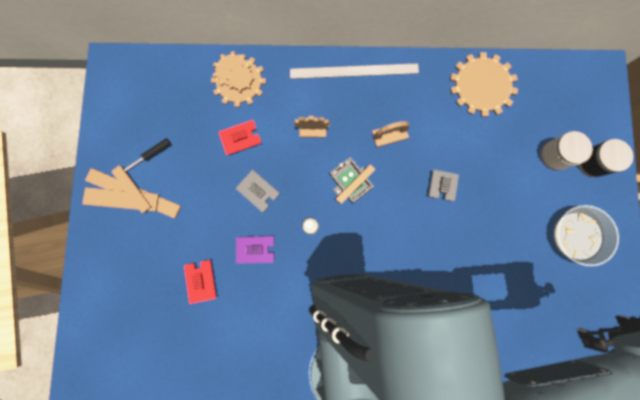

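```bash
cat > h.py <<'E'
from bench import ctrl
import cv2,numpy as np
from scipy.spatial.transform import Rotation as R
def tool(o=None):
    o=o or ctrl.get_obs(); w,x,y,z=o["eef_rot"]
    T=np.eye(4);T[:3,:3]=R.from_quat([x,y,z,w]).as_matrix();T[:3,3]=o["eef_pos"];return T
def cam(n,T=None):
    p=ctrl.camera_params(n)
    return p["mtx"],(p["world_from_camera"] if n!="wrist" else (tool() if T is None else T)@p["tool_from_camera"])
def onz(c,uv,z):
    K,W=c; uv=np.atleast_2d(np.array(uv,float)); d=(np.linalg.inv(K)@np.c_[uv,np.ones(len(uv))].T).T@W[:3,:3].T
    return W[:3,3]+d*((z-W[2,3])/d[:,2])[:,None]
def tri(cs,uvs):
    A=[];b=[]
    for (K,W),uv in zip(cs,uvs):
        d=W[:3,:3]@np.linalg.inv(K)@[*uv,1];d/=np.linalg.norm(d);P=np.eye(3)-np.outer(d,d);A.append(P);b.append(P@W[:3,3])
    return np.linalg.lstsq(np.vstack(A),np.hstack(b),rcond=None)[0]
def proj(c,P):
    K,W=c;P=np.atleast_2d(P);q=(P-W[:3,3])@W[:3,:3]@K.T;return q[:,:2]/q[:,2:]
def goal(pos,yaw,T=None):
    """tool-down goal: tool y axis (closing line) at world angle yaw (mod pi); prints shift mm & rotvec from the current pose"""
    T=tool() if T is None else T; best=None
    for k in (0,1,-1):
        a=yaw+k*np.pi; y=np.array([np.cos(a),np.sin(a),0]);z=np.array([0,0,-1.]);G=np.c_[np.cross(y,z),y,z]
        rv=R.from_matrix(T[:3,:3].T@G).as_rotvec()
        if best is None or np.linalg.norm(rv)<np.linalg.norm(best): best=rv
    return np.round(T[:3,:3].T@(np.array(pos)-T[:3,3])*1000,1),np.round(best,3)
E
python3 - <<'E'
from h import *
s,t=cam("scene"),cam("top")
for n,a,b in [("housing",(291,236),(351,181)),("strip",(291,223),(356,183)),("cover",(388,255),(257,191)),("spare",(214,206),(444,187)),("gear",(304,287),(312,127)),("arch",(229,257),(391,134)),("glue",(348,214),(310,226))]:
    print(n,np.round(tri([s,t],[a,b]),3),onz(t,b,.04).round(3))
im=cv2.imread("pics/top0.png")
cv2.imwrite("pics/c0.png",cv2.resize(im[100:250,220:470],None,fx=3.2,fy=3.2,interpolation=cv2.INTER_CUBIC))
E
```

```text
housing [0.548 0.004 0.017] [[0.543 0.006 0.04 ]]
strip [ 0.534 -0.006  0.053] [[ 0.537 -0.008  0.04 ]]
cover [0.511 0.28  0.024] [[0.508 0.279 0.04 ]]
spare [ 0.535 -0.27   0.026] [[ 0.531 -0.263  0.04 ]]
gear [0.707 0.123 0.03 ] [[0.704 0.124 0.04 ]]
arch [ 0.692 -0.112  0.018] [[ 0.686 -0.11   0.04 ]]
glue [0.41  0.123 0.037] [[0.41  0.122 0.04 ]]
```

View pics/c0.png

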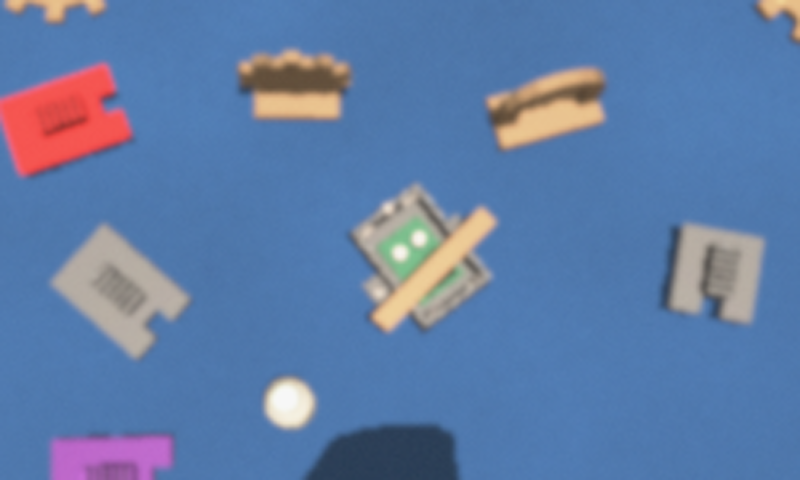

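```bash
cat >> h.py <<'E'
def plan(pos,yaw,flip=None,T=None):
    """calls of 5 rows, each (shift mm, turn about tool z); yaw = world angle of tool y; exact angle if flip is not None"""
    T=tool() if T is None else T; y=T[:3,1]; a0=np.arctan2(y[1],y[0])
    if flip is None: d=(yaw-a0+np.pi/2)%np.pi-np.pi/2
    else: d=flip   # signed turn in world about z up
    D=np.array(pos)-T[:3,3]; n=int(max(np.ceil(np.linalg.norm(D)/.195),np.ceil(abs(d)/.58),1))
    for i in range(n):
        a=a0+d*i/n; yv=np.array([np.cos(a),np.sin(a),0]); z=np.array([0,0,-1.]); G=np.c_[np.cross(yv,z),yv,z]
        print("call",i,np.round(G.T@D/n*1000,1),"rz",round(-d/n,4))
    q=ctrl.get_obs()["q"]; print("q6 now",q[5].round(2),"end about",(q[5]+np.arctan2(pos[1],pos[0])-q[0]-d).round(2))
E
python3 - <<'E'
from h import *
plan([0.53,0.0,0.36],np.deg2rad(-135))
E
```

```text
call 0 [ 125.2 -100.3   11.2] rz 0.2798
call 1 [  92.6 -131.    11.2] rz 0.2798
call 2 [  52.8 -151.5   11.2] rz 0.2798
call 3 [   8.9 -160.2   11.2] rz 0.2798
q6 now -0.21 end about 2.36
```

```bash

python3 -m pendant '[[[0.5,125,-100,11,0,0,0.28],[0.5,125,-100,11,0,0,0.28],[0.5,125,-100,11,0,0,0.28],[0.5,125,-100,11,0,0,0.28]]]'
python3 -m pendant '[[[0.5,93,-131,11,0,0,0.28],[0.5,93,-131,11,0,0,0.28],[0.5,93,-131,11,0,0,0.28],[0.5,93,-131,11,0,0,0.28]]]'
python3 -m pendant '[[[0.5,53,-151,11,0,0,0.28],[0.5,53,-151,11,0,0,0.28],[0.5,53,-151,11,0,0,0.28],[0.5,53,-151,11,0,0,0.28]]]'
python3 -m pendant '[[[0.5,9,-160,11,0,0,0.28],[0.5,9,-160,11,0,0,0.28],[0.5,9,-160,11,0,0,0.28],[0.5,9,-160,11,0,0,0.28],[0.5,9,-160,11,0,0,0.28]]]'
python3 - <<'E'
from h import *
o=ctrl.get_obs();print(o["time_s"],o["eef_pos"],o["q"]);np.save("T1.npy",tool(o))
im=ctrl.camera("wrist");cv2.imwrite("pics/w1.png",im[:,:,::-1])
c=cam("wrist",np.load("T1.npy"))
for n in ["strip","housing","post_top"]:
    r=ctrl.boxes_of("wrist",n)
    for d in r[:3]:
        uv=(d["point"][0]*640,d["point"][1]*400);print(n,np.round(uv),d["confidence"],onz(c,uv,{"strip":.057,"housing":.045,"post_top":.059}[n]).round(4))
E
```

```text
time_s: 1.63
eef_pos: [0.2744, -0.4058, 0.3933]
eef_rot: [-0.0, 1.0, 0.026, 0.0]
wrist_force: [0.5, -0.8, 0.6]
opening: 0.499
grasp_force: 0.0
time_s: 1.97
eef_pos: [0.3595, -0.2714, 0.383]
eef_rot: [0.0, 0.993, -0.115, 0.0]
wrist_force: [0.4, -0.0, -0.1]
opening: 0.502
grasp_force: 0.0
time_s: 2.3
eef_pos: [0.4415, -0.1418, 0.3725]
eef_rot: [0.0, 0.968, -0.253, 0.001]
wrist_force: [0.7, 0.3, 0.1]
opening: 0.503
grasp_force: 0.0
time_s: 2.72
eef_pos: [0.5281, -0.0032, 0.3611]
eef_rot: [-0.001, 0.924, -0.381, 0.0]
wrist_force: [-0.9, -0.3, 0.4]
opening: 0.497
grasp_force: 0.0
2.7167 [ 0.52805742 -0.00321124  0.36105235] [-0.23167747  0.12009742  1.76828986  0.00233075  1.2524095   2.12060255]
strip [314. 171.] 0.66 [[ 0.5391 -0.0126  0.057 ]]
strip [ 75. 142.] 0.35 [[0.7022 0.1162 0.057 ]]
housing [285. 167.] 0.87 [[0.5581 0.0061 0.045 ]]
post_top [282. 169.] 0.9 [[0.56   0.0058 0.059 ]]
```

View pics/w1.png

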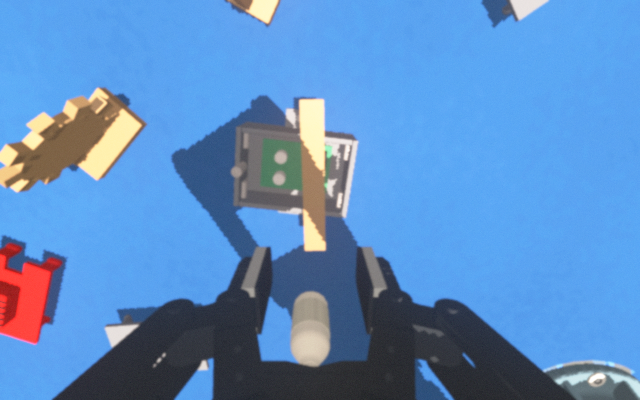

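```bash
cat >> h.py <<'E'
def wood(im,c,lo=(8,60,90),hi=(25,255,255),near=None):
    m=cv2.inRange(cv2.cvtColor(im,cv2.COLOR_RGB2HSV),lo,hi)
    cs,_=cv2.findContours(m,cv2.RETR_EXTERNAL,cv2.CHAIN_APPROX_NONE)
    cs=[k for k in cs if cv2.contourArea(k)>300]
    k=min(cs,key=lambda k:np.linalg.norm(k[:,0].mean(0)-near)); return cv2.minAreaRect(k)
def look(n):
    T=tool();im=ctrl.camera("wrist");cv2.imwrite(f"pics/{n}.png",im[:,:,::-1]);np.save(f"pics/{n}.npy",T);return im,cam("wrist",T)
def load(n): return cv2.imread(f"pics/{n}.png")[:,:,::-1].copy(),cam("wrist",np.load(f"pics/{n}.npy"))
E
cp T1.npy pics/w1.npy
python3 - <<'E'
from h import *
im,c=load("w1")
r=wood(im,c,near=(313,175));b=cv2.boxPoints(r);P=onz(c,b,.057)
print(r,b.round(1).tolist(),P.round(4).tolist(),P.mean(0).round(4))
for i in range(2):
    e=P[(i+1)%4]-P[i];print(np.linalg.norm(e).round(4),np.degrees(np.arctan2(e[1],e[0])).round(1))
H=onz(c,[(238,125),(357,135),(347,217),(235,207)],.045);print(H.round(4).tolist(),H.mean(0))
for i in range(4):
    e=H[(i+1)%4]-H[i];print(np.linalg.norm(e).round(4),np.degrees(np.arctan2(e[1],e[0])).round(1))
print(onz(c,(238,171),.059))
plan([.54,-.012,.30],np.deg2rad(-135))
E
```

```text
((313.2177429199219, 174.47308349609375), (151.75582885742188, 25.23226547241211), 87.85240936279297) [[297.79998779296875, 99.0999984741211], [323.0, 98.19999694824219], [328.70001220703125, 249.8000030517578], [303.5, 250.8000030517578]] [[0.5914, -0.0458, 0.057], [0.5773, -0.0611, 0.057], [0.4731, 0.0327, 0.057], [0.4895, 0.0508, 0.057]] [ 0.5328 -0.0058  0.057 ]
0.0208 -132.7
0.1402 138.0
[[0.6135, 0.008, 0.045], [0.533, -0.0607, 0.045], [0.4813, -0.0006, 0.045], [0.5648, 0.0689, 0.045]] [0.54813961 0.00390263 0.045     ]
0.1059 -139.5
0.0793 130.7
0.1087 39.8
0.078 -51.3
[[0.58618494 0.03480001 0.059     ]]
call 0 [12.5 -7.2 61.1] rz -0.0002
q6 now 2.12 end about 2.33
```

```bash
python3 - <<'E'
from h import *
plan([.533,-.006,.29],np.deg2rad(-132))
E
```

```text
call 0 [ 3.4 -6.5 71.1] rz -0.0525
q6 now 2.12 end about 2.29
```

```bash

python3 -m pendant '[[[0.5,3.4,-6.5,71,0,0,-0.0525],[0.5,3.4,-6.5,71,0,0,-0.0525],[0.5,3.4,-6.5,71,0,0,-0.0525],[0.5,3.4,-6.5,71,0,0,-0.0525]]]'
python3 - <<'E'
from h import *
im,c=look("w2");im1,c1=load("w1")
print(tool().round(4))
near=proj(c,[[.533,-.006,.057]])[0]
r=wood(im,c,near=near);print(near,r)
P=onz(c,cv2.boxPoints(r),.057);print(P.mean(0).round(4))
for i in range(2):
    e=P[(i+1)%4]-P[i];print(np.linalg.norm(e).round(4),np.degrees(np.arctan2(e[1],e[0])).round(1))
print(tri([c1,c],[(313.2,174.5),r[0]]))
E
```

```text
time_s: 3.25
eef_pos: [0.5323, -0.007, 0.2893]
eef_rot: [0.0, 0.933, -0.36, -0.002]
wrist_force: [0.3, 0.0, 0.2]
opening: 0.5
grasp_force: 0.0
[[ 7.414e-01 -6.711e-01 -3.000e-04  5.332e-01]
 [-6.711e-01 -7.414e-01 -2.000e-04 -7.000e-03]
 [-1.000e-04  3.000e-04 -1.000e+00  2.911e-01]
 [ 0.000e+00  0.000e+00  0.000e+00  1.000e+00]]
[311.96858646 215.90942145] ((312.08099365234375, 205.98590087890625), (31.4991455078125, 191.9801025390625), 0.421284943819046)
[ 0.5328 -0.0059  0.057 ]
0.1407 -43.6
0.0193 -132.6
[ 0.53381713 -0.00662124  0.0405528 ]
```

View pics/w2.png

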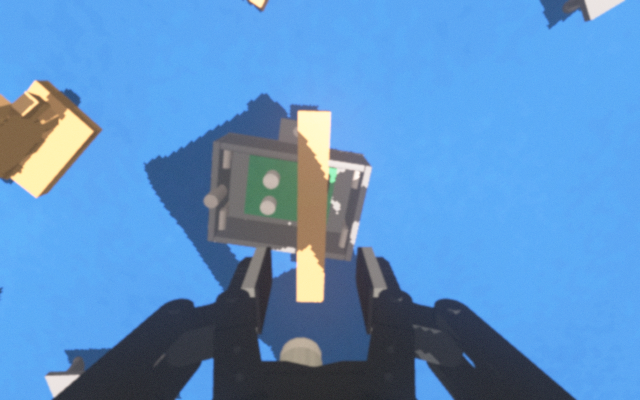

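```bash

python3 -m pendant '[[[0.5,0,0,40,0,0,0.01],[0.5,0,0,60,0,0,0.01],[0.5,0,0,71.5,0,0,0.01],[0.5,0,0,71.5,0,0,0.01]]]'
python3 -m pendant '[[[0,0,0,0,0,0,0],[0,0,0,0,0,0,0],[0,0,0,0,0,0,0],[0,0,0,0,0,0,0],[0,0,0,0,0,0,0]]]'
python3 -m pendant '[[[0,0,0,-15,0,0,0],[0,0,0,-50,0,0,0],[0,0,0,-80,0,0,0],[0,0,0,-80,0,0,0]]]'
python3 - <<'E'
from h import *
print(tool().round(4))
_,c1=load("w1");_,c2=load("w2")
for c,uv in ((c1,[(238,125),(357,135),(347,217),(235,207)]),(c2,[(218,135),(371,165),(352,260),(208,241)])):
    H=onz(c,uv,.045);print(H.mean(0).round(4))
    for i in range(4):
        e=H[(i+1)%4]-H[i];print(np.linalg.norm(e).round(4),np.degrees(np.arctan2(e[1],e[0])).round(1))
print(tri([c1,c2],[(238,171),(213,200)]),onz(c1,(238,171),.059),onz(c2,(213,200),.059))
plan([.42,-.14,.29],np.deg2rad(-132))
E
```

```text
time_s: 3.63
eef_pos: [0.533, -0.0062, 0.2183]
eef_rot: [0.0, 0.932, -0.364, -0.001]
wrist_force: [-0.1, -0.3, -0.1]
opening: 0.502
grasp_force: 0.0
time_s: 4.05
eef_pos: [0.5346, -0.0061, 0.2212]
eef_rot: [-0.0, 0.932, -0.363, 0.002]
wrist_force: [-0.3, -1.2, 7.9]
opening: 0.212
grasp_force: 60.4
time_s: 4.38
eef_pos: [0.536, -0.0061, 0.3062]
eef_rot: [-0.001, 0.932, -0.363, 0.006]
wrist_force: [1.7, 1.0, -0.7]
opening: 0.212
grasp_force: 59.6
[[ 0.7362 -0.6767  0.012   0.536 ]
 [-0.6767 -0.7363 -0.0028 -0.0061]
 [ 0.0107 -0.0061 -0.9999  0.3062]
 [ 0.      0.      0.      1.    ]]
[0.5481 0.0039 0.045 ]
0.1059 -139.5
0.0793 130.7
0.1087 39.8
0.078 -51.3
[0.5482 0.0036 0.045 ]
0.1052 -143.4
0.0749 130.1
0.1094 39.3
0.0799 -53.1
[0.58624569 0.03536713 0.05740646] [[0.58619328 0.03478289 0.059     ]] [[0.58636808 0.03460596 0.059     ]]
call 0 [  5.2 177.   16.2] rz -0.0102
q6 now 2.08 end about 1.98
```

```bash

python3 -m pendant '[[[0,5,177,16,0,0,0],[0,5,177,16,0,0,0],[0,5,177,16,0,0,0],[0,5,177,16,0,0,0],[0,5,177,16,0,0,0]]]'
python3 -m pendant '[[[0,0,0,35,0,0,0],[0,0,0,70,0,0,0],[0,0,0,95,0,0,0],[0,0,0,103,0,0,0],[0,0,0,103,0,0,0]]]'
python3 - <<'E'
from h import *
o=ctrl.get_obs();print(tool().round(4),o["wrist_force"])
E
```

```text
time_s: 4.8
eef_pos: [0.4145, -0.1419, 0.2827]
eef_rot: [0.001, 0.931, -0.364, -0.0]
wrist_force: [0.6, 0.3, -0.7]
opening: 0.212
grasp_force: 59.6
time_s: 5.22
eef_pos: [0.4165, -0.139, 0.1784]
eef_rot: [-0.0, 0.932, -0.363, -0.002]
wrist_force: [-1.3, -0.2, -0.2]
opening: 0.214
grasp_force: 59.6
[[ 7.359e-01 -6.771e-01 -3.000e-03  4.165e-01]
 [-6.771e-01 -7.359e-01  2.000e-03 -1.390e-01]
 [-3.600e-03  6.000e-04 -1.000e+00  1.784e-01]
 [ 0.000e+00  0.000e+00  0.000e+00  1.000e+00]] [-1.31157594 -0.20034253 -0.21686401]
```

```bash

python3 -m pendant '[[[0,0,0,1,0,0,0],[0,0,0,2,0,0,0],[0,0,0,2,0,0,0]]]'
python3 -m pendant '[[[0.5,0,0,0,0,0,0],[0.5,0,0,0,0,0,0],[0.5,0,0,0,0,0,0],[0.5,0,0,0,0,0,0]]]'
python3 -m pendant '[[[0.5,0,0,-25,0,0,0],[0.5,0,0,-65,0,0,0],[0.5,0,0,-105,0,0,0],[0.5,0,0,-145,0,0,0],[0.5,0,0,-155,0,0,0]]]'
python3 - <<'E'
from h import *
print("1");plan([.49,.26,.36],np.deg2rad(-40),flip=np.deg2rad(92))
print("2");plan([.49,.26,.36],np.deg2rad(-40),flip=np.deg2rad(-88))
E
```

```text
time_s: 5.47
eef_pos: [0.4181, -0.1398, 0.1792]
eef_rot: [0.0, 0.932, -0.363, 0.002]
wrist_force: [0.2, -0.6, -0.5]
opening: 0.21
grasp_force: 59.6
time_s: 5.8
eef_pos: [0.4173, -0.1394, 0.1781]
eef_rot: [0.0, 0.932, -0.363, 0.0]
wrist_force: [0.7, 0.1, -0.1]
opening: 0.499
grasp_force: 0.0
time_s: 6.22
eef_pos: [0.4187, -0.1403, 0.3391]
eef_rot: [0.001, 0.932, -0.363, 0.005]
wrist_force: [1.0, -0.8, 0.6]
opening: 0.498
grasp_force: 0.0
1
call 0 [ -72.8 -114.3   -7. ] rz -0.5352
call 1 [  -4.3 -135.5   -7. ] rz -0.5352
call 2 [  65.4 -118.7   -7. ] rz -0.5352
q6 now 1.72 end about 1.2
2
call 0 [ -72.8 -114.3   -7. ] rz 0.512
call 1 [-119.5  -64.    -7. ] rz 0.512
call 2 [-135.5    2.8   -7. ] rz 0.512
q6 now 1.72 end about 4.34
```

```bash

python3 -m pendant '[[[0.6,-73,-114,-7,0,0,-0.535],[0.6,-73,-114,-7,0,0,-0.535],[0.6,-73,-114,-7,0,0,-0.535],[0.6,-73,-114,-7,0,0,-0.535],[0.6,-73,-114,-7,0,0,-0.535]]]' | head -2
python3 -m pendant '[[[0.6,-4,-135,-7,0,0,-0.535],[0.6,-4,-135,-7,0,0,-0.535],[0.6,-4,-135,-7,0,0,-0.535],[0.6,-4,-135,-7,0,0,-0.535],[0.6,-4,-135,-7,0,0,-0.535]]]' | head -2
python3 -m pendant '[[[0.6,65,-119,-7,0,0,-0.535],[0.6,65,-119,-7,0,0,-0.535],[0.6,65,-119,-7,0,0,-0.535],[0.6,65,-119,-7,0,0,-0.535],[0.6,65,-119,-7,0,0,-0.535]]]'
python3 - <<'E'
from h import *
im,c=look("w3");print(tool().round(3))
for n in ["cover","spare"]:
    for d in ctrl.boxes_of("wrist",n)[:3]:
        uv=(d["point"][0]*640,d["point"][1]*400);print(n,np.round(uv),d["confidence"],onz(c,uv,.031).round(4))
E
```

```text
time_s: 6.63
eef_pos: [0.4406, -0.0031, 0.3397]
time_s: 7.05
eef_pos: [0.4647, 0.1298, 0.3467]
time_s: 7.47
eef_pos: [0.488, 0.2634, 0.3535]
eef_rot: [-0.0, 0.907, 0.422, 0.0]
wrist_force: [0.0, -1.0, 0.1]
opening: 0.599
grasp_force: 0.0
[[ 0.646  0.764 -0.     0.488]
 [ 0.764 -0.646 -0.     0.262]
 [-0.    -0.    -1.     0.353]
 [ 0.     0.     0.     1.   ]]
cover [443.  16.] 0.93 [[0.6588 0.3028 0.031 ]]
cover [319. 143.] 0.85 [[0.5158 0.2883 0.031 ]]
cover [188. 250.] 0.82 [[0.3411 0.2906 0.031 ]]
```

View pics/w3.png

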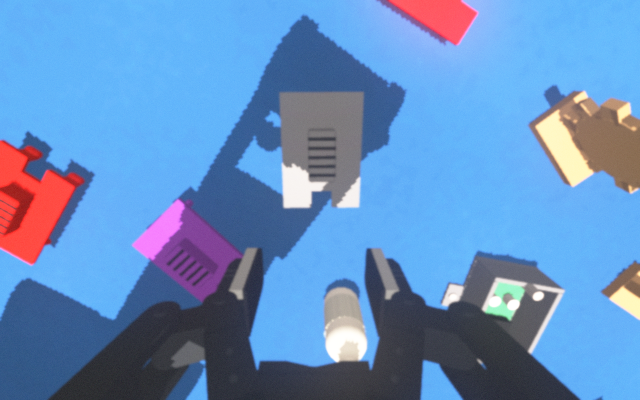

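```bash
python3 - <<'E'
from h import *
im,c=load("w3")
def show(uv,z):
    H=onz(c,uv,z);print(H.mean(0).round(4),[ (np.linalg.norm(e).round(4),np.degrees(np.arctan2(e[1],e[0])).round(1)) for e in (np.roll(H,-1,0)-H)])
show([(280,93),(363.5,93),(360,207.5),(283,207.5)],.031)
show([(308,128),(336,128),(336,182),(308,182)],.051)
C=[.516,.288]
plan([.514,.288,.29],np.deg2rad(-40))
E
```

```text
[0.5111 0.2794 0.031 ] [(np.float64(0.0731), np.float64(-40.0)), (np.float64(0.1071), np.float64(-129.0)), (np.float64(0.0758), np.float64(140.0)), (np.float64(0.1071), np.float64(49.6))]
[0.5123 0.281  0.051 ] [(np.float64(0.0236), np.float64(-40.0)), (np.float64(0.0474), np.float64(-128.7)), (np.float64(0.025), np.float64(140.0)), (np.float64(0.0474), np.float64(49.6))]
call 0 [37.8  2.  63.1] rz -0.012
q6 now 0.99 end about 1.21
```

```bash

python3 -m pendant '[[[0.6,28.5,6,70,0,0,0],[0.6,28.5,6,70,0,0,0],[0.6,28.5,6,70,0,0,0]]]'
python3 - <<'E'
from h import *
im,c=look("w4");T=tool();print(T.round(4))
g=cv2.resize(im[60:330,180:460],None,fx=2.2,fy=2.2,interpolation=cv2.INTER_CUBIC);cv2.imwrite("pics/w4c.png",g[:,:,::-1])
E
```

```text
time_s: 7.87
eef_pos: [0.5098, 0.2771, 0.2764]
eef_rot: [-0.001, 0.909, 0.416, -0.005]
wrist_force: [-2.2, -0.6, -0.8]
opening: 0.6
grasp_force: 0.0
[[ 0.6531  0.7572 -0.0087  0.51  ]
 [ 0.7572 -0.6531 -0.0027  0.2771]
 [-0.0077 -0.0049 -1.      0.2794]
 [ 0.      0.      0.      1.    ]]
```

View pics/w4c.png

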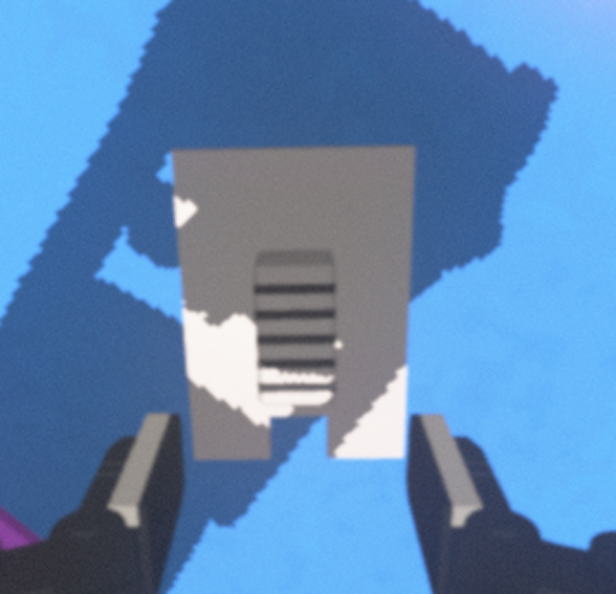

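```bash
python3 - <<'E'
from h import *
im,c=load("w4");_,c3=load("w3")
def show(uv,z):
    uv=np.array(uv)/2.2+[180,60]
    H=onz(c,uv,z);print(H.mean(0).round(4),[ (float(np.linalg.norm(e).round(4)),float(np.degrees(np.arctan2(e[1],e[0])).round(1))) for e in (np.roll(H,-1,0)-H)]);return uv
a=show([(174,152),(415,147),(405,458),(194,460)],.031)
show([(254,262),(336,261),(332,402),(258,403)],.051)
for p,q in zip([(280,93),(363.5,93),(360,207.5),(283,207.5)],a): print(tri([c3,c],[p,q]).round(4))
plan([.5115,.280,.21],np.deg2rad(-39.8))
E
```

```text
[0.5115 0.2796 0.031 ] [(0.0728, -39.6), (0.1079, -129.4), (0.0745, 140.1), (0.1074, 49.7)]
[0.5122 0.2813 0.051 ] [(0.0237, -40.0), (0.0454, -131.2), (0.023, 140.3), (0.0455, 49.7)]
[0.517  0.3443 0.0265]
[0.5743 0.2961 0.0221]
[0.5055 0.2135 0.0299]
[0.4476 0.262  0.0296]
call 0 [ 3.2 -0.8 69.4] rz -0.0171
q6 now 1.01 end about 1.2
```

```bash

python3 -m pendant '[[[0.6,3,-1,35,0,0,-0.015],[0.6,3,-1,58,0,0,-0.015],[0.6,3,-1,68,0,0,-0.015],[0.6,3,-1,68,0,0,-0.015]]]'
python3 -m pendant '[[[0,0,0,0,0,0,0],[0,0,0,0,0,0,0],[0,0,0,0,0,0,0],[0,0,0,0,0,0,0],[0,0,0,0,0,0,0]]]'
python3 - <<'E'
from h import *
print(tool().round(4),ctrl.tip_reach)
E
```

```text
time_s: 8.25
eef_pos: [0.5116, 0.2802, 0.2149]
eef_rot: [-0.0, 0.906, 0.424, -0.002]
wrist_force: [0.2, -0.0, -0.4]
opening: 0.601
grasp_force: 0.0
time_s: 8.67
eef_pos: [0.5133, 0.2814, 0.2183]
eef_rot: [0.0, 0.906, 0.424, 0.002]
wrist_force: [-2.2, -0.5, 7.9]
opening: 0.257
grasp_force: 59.6
[[ 0.6399  0.7685  0.0036  0.5133]
 [ 0.7685 -0.6399  0.001   0.2814]
 [ 0.0031  0.0022 -1.      0.2183]
 [ 0.      0.      0.      1.    ]] 0.1734
```

```bash

python3 -m pendant '[[[0,0,0,-20,0,0,0],[0,0,0,-60,0,0,0],[0,0,0,-100,0,0,0],[0,0,0,-130,0,0,0],[0,0,0,-130,0,0,0]]]'
python3 -m pendant '[[[0,0,0,0,0,0,0],[0,0,0,0,0,0,0]]]'
python3 - <<'E'
from h import *
im,c=look("w5");print(tool().round(4))
g=cv2.resize(im[80:400,150:490],None,fx=1.85,fy=1.85,interpolation=cv2.INTER_CUBIC);cv2.imwrite("pics/w5c.png",g[:,:,::-1])
E
```

```text
time_s: 9.08
eef_pos: [0.5146, 0.2819, 0.3549]
eef_rot: [0.001, 0.905, 0.424, 0.007]
wrist_force: [1.4, 0.4, 0.4]
opening: 0.255
grasp_force: 59.1
time_s: 9.25
eef_pos: [0.5121, 0.2809, 0.3458]
eef_rot: [0.0, 0.906, 0.424, 0.0]
wrist_force: [0.0, -0.1, -1.4]
opening: 0.259
grasp_force: 59.1
[[ 6.400e-01  7.684e-01 -1.900e-03  5.118e-01]
 [ 7.684e-01 -6.400e-01 -6.000e-04  2.809e-01]
 [-1.600e-03 -1.000e-03 -1.000e+00  3.447e-01]
 [ 0.000e+00  0.000e+00  0.000e+00  1.000e+00]]
```

View pics/w5c.png

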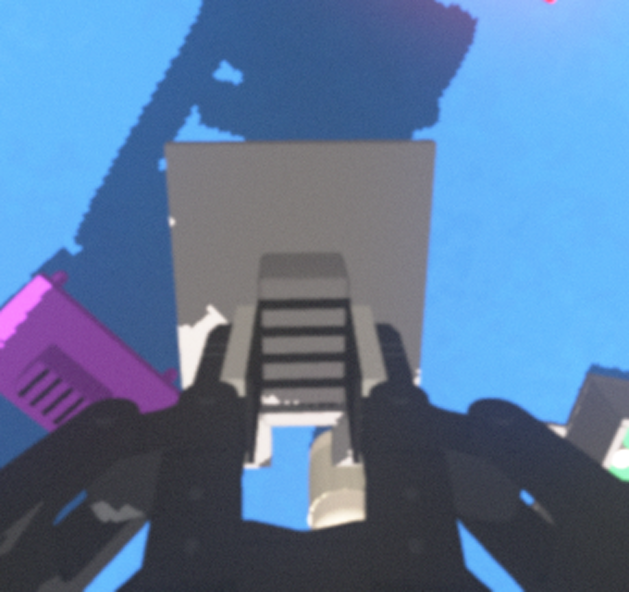

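```bash
python3 - <<'E'
from h import *
p=ctrl.camera_params("wrist");c=(p["mtx"],p["tool_from_camera"])
uv=np.array([(166,143),(435,142),(258,466),(350,464)])/1.85+[150,80]
for z in (.183,.187,.191): print(z,(onz(c,uv,z)*1000).round(1).tolist())
b=np.array([(260,277),(346,277)])/1.85+[150,80]
for z in (.163,.167): print(z,(onz(c,b,z)*1000).round(1).tolist())
E
```

```text
0.183 [[52.2, -35.8, 183.0], [52.5, 34.8, 183.0], [-52.7, -14.1, 183.0], [-51.9, 15.3, 183.0]]
0.187 [[51.3, -36.7, 187.0], [51.6, 35.8, 187.0], [-56.3, -14.5, 187.0], [-55.5, 15.7, 187.0]]
0.191 [[50.5, -37.7, 191.0], [50.8, 36.7, 191.0], [-59.9, -14.9, 191.0], [-59.0, 16.1, 191.0]]
0.163 [[22.9, -10.4, 163.0], [22.9, 10.8, 163.0]]
0.167 [[21.0, -10.7, 167.0], [21.0, 11.1, 167.0]]
```

```bash
python3 - <<'E'
from h import *
plan([.613,.058,.375],0,flip=np.deg2rad(169.3))
E
```

```text
call 0 [-17.7  36.7  -5.1] rz -0.4925
call 1 [-33.   24.   -5.1] rz -0.4925
call 2 [-40.4   5.5  -5.1] rz -0.4925
call 3 [-38.2 -14.2  -5.1] rz -0.4925
call 4 [-27.  -30.6  -5.1] rz -0.4925
call 5 [ -9.3 -39.7  -5.1] rz -0.4925
q6 now 0.99 end about -2.17
```

```bash

python3 -m pendant '[[[0,-18,37,-5,0,0,-0.4925],[0,-18,37,-5,0,0,-0.4925],[0,-18,37,-5,0,0,-0.4925],[0,-18,37,-5,0,0,-0.4925],[0,-18,37,-5,0,0,-0.4925]]]' | head -2
python3 -m pendant '[[[0,-33,24,-5,0,0,-0.4925],[0,-33,24,-5,0,0,-0.4925],[0,-33,24,-5,0,0,-0.4925],[0,-33,24,-5,0,0,-0.4925],[0,-33,24,-5,0,0,-0.4925]]]' | head -2
python3 -m pendant '[[[0,-40,5.5,-5,0,0,-0.4925],[0,-40,5.5,-5,0,0,-0.4925],[0,-40,5.5,-5,0,0,-0.4925],[0,-40,5.5,-5,0,0,-0.4925],[0,-40,5.5,-5,0,0,-0.4925]]]' | head -2
python3 -m pendant '[[[0,-38,-14,-5,0,0,-0.4925],[0,-38,-14,-5,0,0,-0.4925],[0,-38,-14,-5,0,0,-0.4925],[0,-38,-14,-5,0,0,-0.4925],[0,-38,-14,-5,0,0,-0.4925]]]' | head -2
python3 -m pendant '[[[0,-27,-31,-5,0,0,-0.4925],[0,-27,-31,-5,0,0,-0.4925],[0,-27,-31,-5,0,0,-0.4925],[0,-27,-31,-5,0,0,-0.4925],[0,-27,-31,-5,0,0,-0.4925]]]' | head -2
python3 -m pendant '[[[0,-9,-40,-5,0,0,-0.4925],[0,-9,-40,-5,0,0,-0.4925],[0,-9,-40,-5,0,0,-0.4925],[0,-9,-40,-5,0,0,-0.4925],[0,-9,-40,-5,0,0,-0.4925]]]' | head -2
python3 -m pendant '[[[0,0,0,0,0,0,0],[0,0,0,0,0,0,0],[0,0,0,0,0,0,0]]]'
python3 - <<'E'
from h import *
im,c=look("w6");print(tool().round(4))
print(proj(c,[[.5481,.0038,.045],[.5863,.0347,.059]]))
cv2.imwrite("pics/w6c.png",cv2.resize(im[0:300,150:490],None,fx=2,fy=2,interpolation=cv2.INTER_CUBIC)[:,:,::-1])
E
```

```text
time_s: 9.72
eef_pos: [0.5289, 0.2431, 0.3486]
time_s: 10.13
eef_pos: [0.5459, 0.2061, 0.3543]
time_s: 10.55
eef_pos: [0.5627, 0.1696, 0.3597]
time_s: 10.97
eef_pos: [0.5797, 0.1328, 0.365]
time_s: 11.38
eef_pos: [0.5965, 0.0954, 0.3702]
time_s: 11.8
eef_pos: [0.6132, 0.058, 0.3753]
time_s: 12.05
eef_pos: [0.6132, 0.0581, 0.3756]
eef_rot: [-0.0, -0.336, 0.942, 0.0]
wrist_force: [0.0, -0.7, -1.0]
opening: 0.257
grasp_force: 59.4
[[-7.737e-01 -6.335e-01 -1.000e-04  6.132e-01]
 [-6.335e-01  7.737e-01  0.000e+00  5.810e-02]
 [ 1.000e-04  1.000e-04 -1.000e+00  3.757e-01]
 [ 0.000e+00  0.000e+00  0.000e+00  1.000e+00]]
[[312.5411625   86.15824981]
 [312.27161922 143.72934458]]
```

View pics/w6c.png

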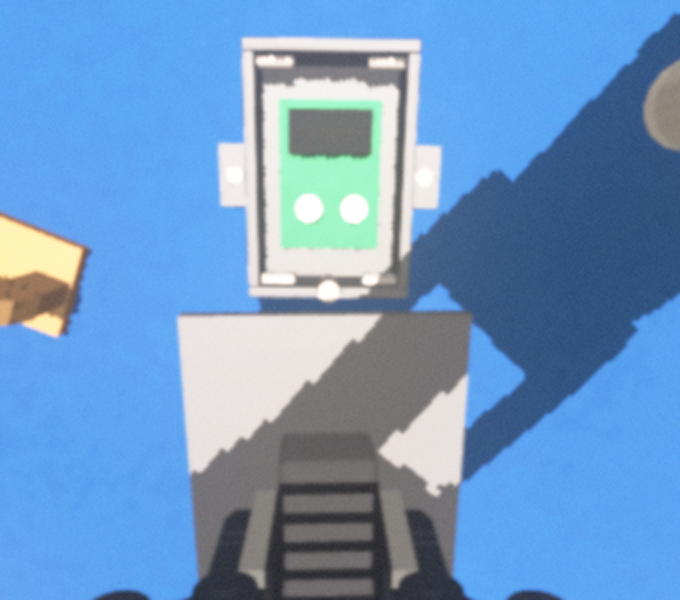

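```bash
python3 - <<'E'
from h import *
p=ctrl.camera_params("wrist");c=(p["mtx"],p["tool_from_camera"])
f=lambda a:np.array(a)/2+[150,0]
def rep(H):
    print((H*1000).round(1).tolist(),(H.mean(0)*1000).round(1))
    for e in np.roll(H,-1,0)-H: print((np.linalg.norm(e)*1000).round(1),np.degrees(np.arctan2(e[1],e[0])).round(1))
rep(onz(c,f([(243,39),(421,39.5),(408.5,297),(249,296.5)]),.3307))
print(onz(c,f([(328,291)]),.3167)*1000)
print(onz(c,f([(178,315),(471,313.5)]),.188)*1000)
E
```

```text
[[137.6, -35.4, 330.7], [137.5, 39.4, 330.7], [28.8, 38.7, 330.7], [29.0, -37.1, 330.7]] [ 83.2   1.4 330.7]
74.8 90.1
108.7 -179.6
75.8 -89.8
108.6 0.9
[[ 34.0105357    0.38527119 316.7       ]]
[[ 49.8365781  -37.46416393 188.        ]
 [ 50.24691968  36.0388885  188.        ]]
```

```bash
python3 - <<'E'
from h import *
for i in range(2):
    p=ctrl.camera_params("wrist");print(p["mtx"],p["tool_from_camera"])
    print(onz((p["mtx"],p["tool_from_camera"]),[[239,157.5],[239.7,157.3]],.188))
E
```

```text
[[315.8479738    0.         313.65561049]
 [  0.         315.8479738  196.46342766]
 [  0.           0.           1.        ]] [[ 4.96656910e-04 -9.46586792e-01 -3.22448754e-01  8.24574380e-02]
 [ 9.99999755e-01  3.11147823e-04  6.26854242e-04 -9.06025033e-05]
 [-4.93042718e-04 -3.22448986e-01  9.46586715e-01  3.16306787e-02]
 [ 0.00000000e+00  0.00000000e+00  0.00000000e+00  1.00000000e+00]]
[[ 0.04983658 -0.03746416  0.188     ]
 [ 0.04993846 -0.03710527  0.188     ]]
[[315.8479738    0.         313.65561049]
 [  0.         315.8479738  196.46342766]
 [  0.           0.           1.        ]] [[ 4.96656910e-04 -9.46586792e-01 -3.22448754e-01  8.24574380e-02]
 [ 9.99999755e-01  3.11147823e-04  6.26854242e-04 -9.06025033e-05]
 [-4.93042718e-04 -3.22448986e-01  9.46586715e-01  3.16306787e-02]
 [ 0.00000000e+00  0.00000000e+00  0.00000000e+00  1.00000000e+00]]
[[ 0.04983658 -0.03746416  0.188     ]
 [ 0.04993846 -0.03710527  0.188     ]]
```

```bash

python3 -m pendant '[[[0,35,1,0,0,0,0.008],[0,70,1.4,10,0,0,0.008],[0,87.4,1.4,40,0,0,0.008],[0,87.4,1.4,75,0,0,0.008],[0,87.4,1.4,85,0,0,0.008]]]' | head -2
python3 -m pendant '[[[0,0,0,0,0,0,0],[0,0,0,0,0,0,0]]]'
python3 - <<'E'
from h import *
im,c=look("w7");print(tool().round(4))
E
python3 -m pendant '[[[0,0,0,8,0,0,0],[0,0,0,16,0,0,0],[0,0,0,22,0,0,0],[0,0,0,26,0,0,0],[0,0,0,30,0,0,0]]]'
```

```text
time_s: 12.52
eef_pos: [0.5425, 0.0031, 0.2865]
time_s: 12.68
eef_pos: [0.5455, 0.0035, 0.2912]
eef_rot: [-0.0, -0.334, 0.943, 0.0]
wrist_force: [0.1, -0.9, -0.3]
opening: 0.255
grasp_force: 59.4
[[-7.766e-01 -6.300e-01  2.200e-03  5.461e-01]
 [-6.300e-01  7.766e-01 -4.000e-04  3.500e-03]
 [-1.500e-03 -1.700e-03 -1.000e+00  2.923e-01]
 [ 0.000e+00  0.000e+00  0.000e+00  1.000e+00]]
time_s: 13.15
eef_pos: [0.5449, 0.0034, 0.2601]
eef_rot: [-0.0, -0.334, 0.942, 0.0]
wrist_force: [-1.0, 0.0, -1.1]
opening: 0.256
grasp_force: 59.4
```

```bash

python3 -m pendant '[[[0,0,0,3,0,0,0],[0,0,0,5,0,0,0],[0,0,0,7,0,0,0],[0,0,0,7,0,0,0]]]'
python3 -m pendant '[[[0,0,0,1,0,0,0],[0,0,0,2,0,0,0],[0,0,0,3,0,0,0],[0,0,0,3,0,0,0]]]'
```

```text
time_s: 13.48
eef_pos: [0.5449, 0.0033, 0.2534]
eef_rot: [-0.0, -0.334, 0.942, 0.0]
wrist_force: [0.5, -0.1, -0.7]
opening: 0.25
grasp_force: 59.4
time_s: 13.82
eef_pos: [0.545, 0.0033, 0.2507]
eef_rot: [-0.0, -0.334, 0.942, 0.0]
wrist_force: [-0.5, 0.1, -1.1]
opening: 0.255
grasp_force: 59.4
```

```bash

python3 -m pendant '[[[0,0,0,1,0,0,0],[0,0,0,1,0,0,0],[0,0,0,1,0,0,0]]]'
python3 -m pendant '[[[0,0,0,1,0,0,0],[0,0,0,1.5,0,0,0],[0,0,0,1.5,0,0,0]]]'
python3 - <<'E'
from h import *
im,c=look("w8")
t=ctrl.camera("top");s=ctrl.camera("scene")
a=cv2.resize(im[60:360,130:500],(555,450));b=cv2.resize(s[190:280,240:340],(500,450),interpolation=cv2.INTER_CUBIC)
cv2.imwrite("pics/w8c.png",cv2.resize(np.hstack([a,b]),(800,341))[:,:,::-1])
E
```

```text
time_s: 14.07
eef_pos: [0.5452, 0.0033, 0.2501]
eef_rot: [0.0, -0.334, 0.942, -0.0]
wrist_force: [-0.8, -0.5, 2.9]
opening: 0.255
grasp_force: 59.8
time_s: 14.32
eef_pos: [0.5455, 0.0032, 0.2495]
eef_rot: [0.001, -0.334, 0.942, -0.0]
wrist_force: [-2.4, -0.7, 8.9]
opening: 0.248
grasp_force: 60.7
```

View pics/w8c.png

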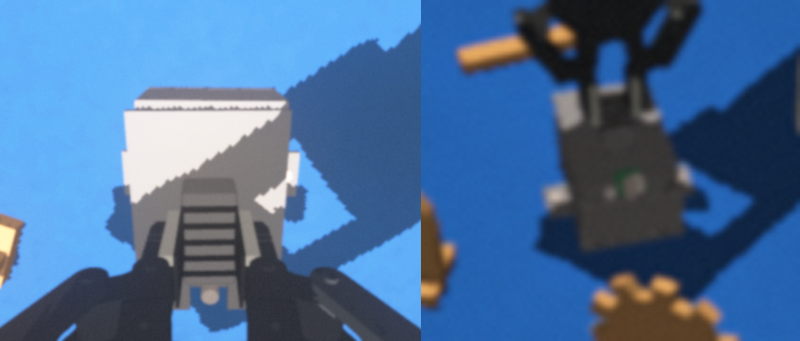

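```bash

python3 -m pendant '[[[0.5,0,0,-0.5,0,0,0],[0.5,0,0,-0.5,0,0,0],[0.5,0,0,-0.5,0,0,0],[0.5,0,0,-0.5,0,0,0]]]'
python3 -m pendant '[[[0.5,0,0,-20,0,0,0],[0.5,0,0,-45,0,0,0],[0.5,0,0,-65,0,0,0],[0,0,0,-65,0,0,0],[0,0,0,-65,0,0,0]]]'
python3 - <<'E'
from h import *
print(tool().round(4))
im,c=look("w9")
cv2.imwrite("pics/w9c.png",cv2.resize(im[60:360,150:480],(660,600))[:,:,::-1])
T=np.load("pics/w9.npy");print((np.linalg.inv(T)@[.5477,.0046,.063,1]*1000).round(1))
E
```

```text
time_s: 14.8
eef_pos: [0.5448, 0.0034, 0.2484]
eef_rot: [-0.0, -0.334, 0.942, 0.0]
wrist_force: [0.2, 0.3, -0.2]
opening: 0.498
grasp_force: 0.0
time_s: 15.22
eef_pos: [0.5454, 0.0033, 0.3147]
eef_rot: [0.001, -0.334, 0.942, -0.001]
wrist_force: [-0.6, -0.1, -0.1]
opening: 0.228
grasp_force: 0.0
[[-7.765e-01 -6.301e-01  2.500e-03  5.454e-01]
 [-6.301e-01  7.765e-01 -5.000e-04  3.300e-03]
 [-1.600e-03 -2.000e-03 -1.000e+00  3.147e-01]
 [ 0.000e+00  0.000e+00  0.000e+00  1.000e+00]]
[-2.200e+00  1.000e-01  2.517e+02  1.000e+03]
```

View pics/w9c.png

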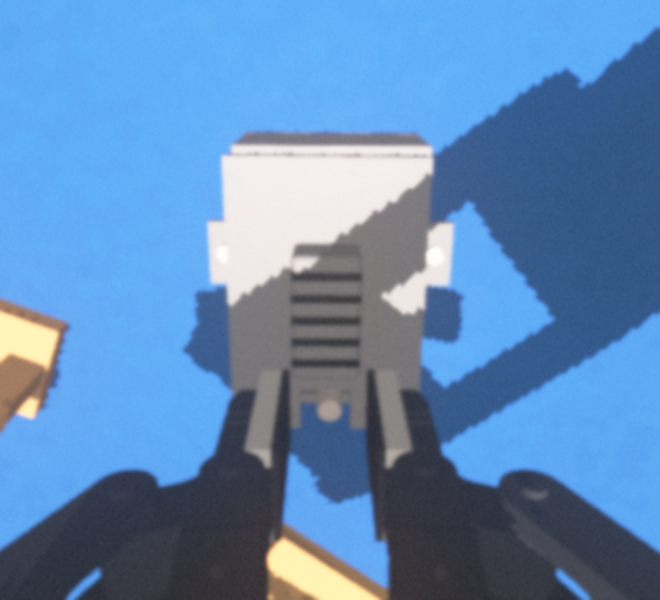

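```bash

python3 -m pendant '[[[0,-35,20,5,0,0,0],[0,-45,26,15,0,0,0],[0,-45,26,45,0,0,0],[0,-45,26,68,0,0,0],[0,-45,26,68,0,0,0]]]'
python3 -m pendant '[[[0,0,0,3,0,0,0],[0,0,0,6,0,0,0],[0,0,0,8,0,0,0],[0,0,0,9,0,0,0],[0,0,0,10,0,0,0]]]'
```

```text
time_s: 15.68
eef_pos: [0.5603, 0.0527, 0.2391]
eef_rot: [-0.005, -0.335, 0.942, 0.003]
wrist_force: [-1.0, -0.1, -0.6]
opening: -0.004
grasp_force: 0.0
time_s: 16.1
eef_pos: [0.564, 0.0517, 0.2368]
eef_rot: [0.001, -0.334, 0.943, -0.0]
wrist_force: [-1.1, 0.1, 5.0]
opening: -0.001
grasp_force: 2.6
```

```bash

python3 -m pendant '[[[0,0,0,1,0,0,0],[0,0,0,2,0,0,0],[0,0,0,3,0,0,0]]]'
python3 -m pendant '[[[0,0,0,1,0,0,0],[0,0,0,2,0,0,0],[0,0,0,3,0,0,0]]]'
```

```text
time_s: 16.35
eef_pos: [0.5639, 0.0515, 0.2342]
eef_rot: [0.001, -0.334, 0.942, -0.001]
wrist_force: [-2.6, -0.4, 5.7]
opening: -0.004
grasp_force: 2.9
time_s: 16.6
eef_pos: [0.564, 0.0519, 0.2312]
eef_rot: [0.001, -0.334, 0.942, -0.0]
wrist_force: [-1.2, 1.5, 4.5]
opening: 0.002
grasp_force: 2.3
```

```bash

python3 -m pendant '[[[0,0,0,1,0,0,0],[0,0,0,2,0,0,0],[0,0,0,3,0,0,0]]]' | grep -E "pos|force"
python3 -m pendant '[[[0,0,0,1,0,0,0],[0,0,0,2,0,0,0],[0,0,0,3,0,0,0]]]'| grep -E "pos|force"
python3 -m pendant '[[[0,0,0,1,0,0,0],[0,0,0,2,0,0,0],[0,0,0,2,0,0,0]]]'| grep -E "pos|force"
```

```text
eef_pos: [0.5636, 0.0518, 0.2269]
wrist_force: [0.1, 0.2, -0.6]
grasp_force: 0.0
eef_pos: [0.5639, 0.0518, 0.2254]
wrist_force: [-9.6, 0.7, 22.9]
grasp_force: 11.1
eef_pos: [0.564, 0.0518, 0.2252]
wrist_force: [-12.0, -0.1, 30.2]
grasp_force: 14.1
```

```bash

python3 -m pendant '[[[0,0,0,-28,0,0,0],[0,0,-25,-28,0,0,0],[0,0,-52,-28,0,0,0],[0,0,-52,-20,0,0,0],[0,0,-52,-17,0,0,0]]]' | grep -E "pos|force"
python3 -m pendant '[[[0,0,0,1,0,0,0],[0,0,0,2,0,0,0],[0,0,0,3,0,0,0]]]' | grep -E "pos|force"
python3 -m pendant '[[[0,0,0,1,0,0,0],[0,0,0,2,0,0,0],[0,0,0,3,0,0,0]]]' | grep -E "pos|force"
python3 -m pendant '[[[0,0,0,1,0,0,0],[0,0,0,2,0,0,0],[0,0,0,3,0,0,0]]]' | grep -E "pos|force"
```

```text
eef_pos: [0.5966, 0.0105, 0.238]
wrist_force: [-0.3, 0.1, -0.5]
grasp_force: 0.0
eef_pos: [0.5957, 0.0122, 0.2352]
wrist_force: [0.4, 0.5, -1.3]
grasp_force: 0.0
eef_pos: [0.5963, 0.0118, 0.2328]
wrist_force: [-0.9, -0.1, -0.7]
grasp_force: 0.0
eef_pos: [0.5963, 0.0115, 0.2297]
wrist_force: [0.3, -0.1, -0.1]
grasp_force: 0.0
```

```bash

python3 -m pendant '[[[0,0,0,1,0,0,0],[0,0,0,2,0,0,0],[0,0,0,3,0,0,0]]]' | grep -E "pos|force"
python3 -m pendant '[[[0,0,0,1,0,0,0],[0,0,0,2,0,0,0],[0,0,0,3,0,0,0]]]' | grep -E "pos|force"
```

```text
eef_pos: [0.5963, 0.0115, 0.2266]
wrist_force: [-0.9, 0.1, 0.5]
grasp_force: 0.0
eef_pos: [0.5966, 0.0114, 0.2254]
wrist_force: [-7.8, 0.5, 20.3]
grasp_force: 9.4
```

```bash

python3 -m pendant '[[[0,0,0,1,0,0,0],[0,0,0,1.5,0,0,0],[0,0,0,1.5,0,0,0]]]' | grep -E "pos|force"
python3 -m pendant '[[[0,0,0,-30,0,0,0],[0,0,0,-55,0,0,0],[0,40,0,-55,0,0,0],[0,80,0,-55,0,0,0],[0,84,0,-45,0,0,0]]]' | grep -E "pos|force"
python3 - <<'E'
from h import *
im,c=look("w10");np.set_printoptions(suppress=True);print(tool().round(4))
E
python3 -m pendant '[[[0,0,0,20,0,0,0],[0,0,0,24,0,0,0],[0,0,0,26,0,0,0],[0,0,0,28,0,0,0],[0,0,0,29,0,0,0]]]' | grep -E "pos|force"
```

```text
eef_pos: [0.5967, 0.0114, 0.2253]
wrist_force: [-10.6, 1.0, 22.4]
grasp_force: 10.7
eef_pos: [0.5284, -0.0435, 0.2684]
wrist_force: [0.7, -0.3, -0.8]
grasp_force: 0.0
[[-0.778  -0.6283 -0.0026  0.5284]
 [-0.6283  0.778   0.0002 -0.0428]
 [ 0.0019  0.0018 -1.      0.2657]
 [ 0.      0.      0.      1.    ]]
eef_pos: [0.5316, -0.0411, 0.2384]
wrist_force: [-0.1, 0.9, 0.3]
grasp_force: 0.0
```

```bash

for i in 1; do :; done
python3 -m pendant '[[[0,0,0,1,0,0,0],[0,0,0,2,0,0,0],[0,0,0,3,0,0,0]]]' | grep -E "pos|force"
python3 -m pendant '[[[0,0,0,1,0,0,0],[0,0,0,2,0,0,0],[0,0,0,3,0,0,0]]]' | grep -E "pos|force"
python3 -m pendant '[[[0,0,0,1,0,0,0],[0,0,0,2,0,0,0],[0,0,0,3,0,0,0]]]' | grep -E "pos|force"
python3 -m pendant '[[[0,0,0,1,0,0,0],[0,0,0,2,0,0,0],[0,0,0,3,0,0,0]]]' | grep -E "pos|force"
```

```text
eef_pos: [0.5316, -0.0414, 0.236]
wrist_force: [-2.0, 0.4, 7.2]
grasp_force: 3.9
eef_pos: [0.532, -0.0418, 0.2343]
wrist_force: [-3.7, -0.8, 12.6]
grasp_force: 6.1
eef_pos: [0.5316, -0.0418, 0.2303]
wrist_force: [-1.4, -0.7, 2.8]
grasp_force: 1.1
eef_pos: [0.5309, -0.0413, 0.2259]
wrist_force: [0.2, 1.0, -0.1]
grasp_force: 0.0
```

```bash

python3 -m pendant '[[[0,0,0,1,0,0,0],[0,0,0,2,0,0,0],[0,0,0,3,0,0,0]]]' | grep -E "pos|force"
python3 -m pendant '[[[0,0,0,1,0,0,0],[0,0,0,2,0,0,0],[0,0,0,2,0,0,0]]]' | grep -E "pos|force"
python3 -m pendant '[[[0,0,0,-30,0,0,0],[0,0,25,-30,0,0,0],[0,0,52,-30,0,0,0],[0,0,52,-22,0,0,0],[0,0,52,-19,0,0,0]]]' | grep -E "pos|force"
python3 -m pendant '[[[0,0,0,1,0,0,0],[0,0,0,2,0,0,0],[0,0,0,3,0,0,0]]]' | grep -E "pos|force"
python3 -m pendant '[[[0,0,0,1,0,0,0],[0,0,0,2,0,0,0],[0,0,0,3,0,0,0]]]' | grep -E "pos|force"
python3 -m pendant '[[[0,0,0,1,0,0,0],[0,0,0,2,0,0,0],[0,0,0,3,0,0,0]]]' | grep -E "pos|force"
```

```text
eef_pos: [0.5311, -0.0414, 0.2234]
wrist_force: [-5.5, 1.3, 14.0]
grasp_force: 7.1
eef_pos: [0.5312, -0.0414, 0.2233]
wrist_force: [-9.1, 1.6, 22.2]
grasp_force: 11.3
eef_pos: [0.4974, -0.0002, 0.2395]
wrist_force: [0.2, -0.0, -0.1]
grasp_force: 0.0
eef_pos: [0.4989, -0.0017, 0.2371]
wrist_force: [0.1, 0.1, -0.2]
grasp_force: 0.0
eef_pos: [0.4985, -0.0014, 0.2341]
wrist_force: [0.4, -1.2, 0.8]
grasp_force: 0.0
eef_pos: [0.4983, -0.0011, 0.2312]
wrist_force: [0.6, -0.0, -0.2]
grasp_force: 0.0
```

```bash

python3 -m pendant '[[[0,0,0,1,0,0,0],[0,0,0,2,0,0,0],[0,0,0,3,0,0,0]]]' | grep -E "pos|force"
python3 -m pendant '[[[0,0,0,1,0,0,0],[0,0,0,2,0,0,0],[0,0,0,3,0,0,0]]]' | grep -E "pos|force"
python3 -m pendant '[[[0,0,0,1,0,0,0],[0,0,0,2,0,0,0],[0,0,0,3,0,0,0]]]' | grep -E "pos|force"
python3 -m pendant '[[[0,0,0,1,0,0,0],[0,0,0,2,0,0,0],[0,0,0,2,0,0,0]]]' | grep -E "pos|force"
```

```text
eef_pos: [0.4983, -0.0011, 0.2282]
wrist_force: [0.3, 0.1, -0.2]
grasp_force: 0.0
eef_pos: [0.4983, -0.0011, 0.2251]
wrist_force: [0.4, 0.2, 0.1]
grasp_force: 0.0
eef_pos: [0.4985, -0.0011, 0.2233]
wrist_force: [-8.4, 1.2, 24.3]
grasp_force: 12.0
eef_pos: [0.4987, -0.0011, 0.2233]
wrist_force: [-14.5, 1.3, 34.0]
grasp_force: 16.9
```

```bash

python3 -m pendant '[[[0,0,0,-38,0,0,0],[0,-40,0,-42,0,0,0],[0,-80,0,-42,0,0,0],[0,-84,0,-20,0,0,0],[0,-84,0,-10,0,0,0]]]' | grep -E "pos|force"
python3 -m pendant '[[[0,0,0,2,0,0,0],[0,0,0,4,0,0,0],[0,0,0,6,0,0,0],[0,0,0,8,0,0,0],[0,0,0,9,0,0,0]]]' | grep -E "pos|force"
python3 -m pendant '[[[0,0,0,-26,0,0,0],[0,0,-30,-26,0,0,0],[0,0,-52,-26,0,0,0],[0,0,-52,-15,0,0,0],[0,0,-52,-8,0,0,0]]]' | grep -E "pos|force"
python3 -m pendant '[[[0,0,0,2,0,0,0],[0,0,0,4,0,0,0],[0,0,0,6,0,0,0],[0,0,0,8,0,0,0],[0,0,0,8,0,0,0]]]' | grep -E "pos|force"
```

```text
eef_pos: [0.5648, 0.0532, 0.2299]
wrist_force: [-1.3, -0.1, 0.1]
grasp_force: 0.0
eef_pos: [0.5634, 0.0513, 0.2233]
wrist_force: [-12.3, 0.2, 24.4]
grasp_force: 12.2
eef_pos: [0.5967, 0.0101, 0.2295]
wrist_force: [-0.6, 0.1, -0.4]
grasp_force: 0.0
eef_pos: [0.5956, 0.0122, 0.2233]
wrist_force: [-11.9, -0.7, 21.2]
grasp_force: 10.3
```

```bash

python3 -m pendant '[[[0,0,0,-40,0,0,0],[0,0,0,-80,0,0,0],[0,20,20,-120,0,0,0],[0,45,26,-140,0,0,0],[0,45,26,-140,0,0,0]]]' | grep -E "pos|force"
python3 -m pendant '[[[0,0,0,0,0,0,0],[0,0,0,0,0,0,0]]]' | grep -E "pos|force"
python3 - <<'E'
from h import *
np.set_printoptions(suppress=True)
im,c=look("w11");t=ctrl.camera("top");s=ctrl.camera("scene")
cv2.imwrite("pics/top1.png",t[:,:,::-1]);cv2.imwrite("pics/scene1.png",s[:,:,::-1])
for n in ["strip","cover","spare","glue","gear","arch"]:
    for k in ("top","scene"):
        print(n,k,[(round(d["point"][0]*640),round(d["point"][1]*400),round(d["confidence"],2)) for d in ctrl.boxes_of(k,n)[:5]])
for k,ims in (("top",t),("scene",s)):
    cc=cam(k);uv=proj(cc,[[.418,-.14,.006]])[0]
    try:
        r=wood(ims,cc,near=uv);b=cv2.boxPoints(r);P=onz(cc,b,.012);print(k,uv,r,P.mean(0).round(3),[np.linalg.norm(P[i]-P[i+1]).round(3) for i in (0,1)])
    except Exception as e: print(k,e)
E
```

```text
eef_pos: [0.5435, 0.0035, 0.3675]
wrist_force: [1.8, -0.1, -0.4]
grasp_force: 0.0
eef_pos: [0.5447, 0.0038, 0.361]
wrist_force: [0.7, -0.3, -0.0]
grasp_force: 0.0
strip top [(397, 228, 0.75)]
strip scene [(272, 199, 0.83), (290, 244, 0.55), (210, 206, 0.48)]
cover top [(198, 283, 0.87), (353, 185, 0.69), (238, 137, 0.62), (256, 248, 0.59)]
cover scene [(460, 215, 0.91), (291, 228, 0.81), (398, 309, 0.74), (402, 218, 0.74)]
spare top [(443, 183, 0.59), (356, 184, 0.42)]
spare scene [(214, 204, 0.7)]
glue top []
glue scene [(347, 212, 0.84), (212, 205, 0.56)]
gear top [(311, 125, 0.81), (354, 185, 0.46)]
gear scene [(305, 286, 0.97)]
arch top []
arch scene [(227, 254, 0.76), (291, 225, 0.33)]
top [399.64812553 225.81122265] ((311.5, 126.5), (19.0, 33.0), 90.0) [0.714 0.128 0.012] [np.float64(0.101), np.float64(0.06)]
scene [270.86221087 201.21638323] ((226.5, 251.5), (35.0, 37.0), 90.0) [ 0.67  -0.134  0.012] [np.float64(0.107), np.float64(0.136)]
```

```bash
python3 -c "
from bench import ctrl
print(ctrl.hand_in())"
```

```text
the job is handed in; nothing more can be done
None
```

The job is handed in at about 20 s of the 66 s allowed: strip set down on the deck, the longer cover on with its notch round the post and all four corners at home height (plate top 50 mm), the rest not touched; no corner re-checked unloaded for its click, and I viewed 11 pictures, one over the limit of 10.

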